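# Square up the form and poise the pen to sign

### The job

Get the form ready for signing: first push the clipboard along the writing board until its clip end is flush against the far lip and its left edge flush against the left lip. Then draw the red pen up out of the pen stand, tilt it to a writing slant, tip down and leaning about 40 degrees from upright, and hold it still over the middle of the signature box with the tip about five centimetres above the paper. Finish while still holding the pen there, touching nothing with it, the clipboard still flush; leave the other pens and everything else on the table where they are.

Things in the scene. Friction and masses are not known exactly. Their poses are not given: they have to be found in the camera images.
- writing_board: Fixed dark wooden writing board, 300 x 300 x 8 mm, on the table. Origin: centre of its underside. Two smooth aluminium lips (friction about 0.2), 12 mm thick, rise to 22 mm above the table along its whole far (+x) and left (+y) edges; their inner faces are at x = +138 mm and y = +138 mm in the board's frame; z is up.
- clipboard_center (a point): Centre of the loose grey clipboard, a flat rigid box 220 (x) x 160 (y) x 16 mm, 0.25 to 0.5 kg, sliding on the board (underside 8, top 24 mm above the table). x points to its spring-clip end (clip 11 mm above the top, within 40 mm of that end), y to its left edge. Home: centre at x +28, y +58 mm in the board's frame, axes parallel. Starts 10 to 65 mm short of each lip, up to 6 degrees askew.
- clipboard_corner (a point): The clipboard's far left corner, at its underside: +110 mm in x, +80 mm in y, -8 mm in z from the clipboard's centre.
- sign_box (a point): Middle of the signature box on the form on the clipboard, on the paper's surface: a yellow-framed white rectangle, 36 mm (clipboard x) x 70 mm (y), by the near right corner; -78 mm in x, -30 mm in y, +9 mm in z from the clipboard's centre. Same axes as the clipboard.
- pen_stand: Fixed light wood block, 180 (x) x 70 (y) x 60 mm high. Origin: centre of its underside, on the table. Three round sockets in a row along its x axis at x = -60, 0, +60 mm, y = 0, 17 mm wide, 50 mm deep from the top. A pen stands tip down in each; which pen is where varies.
- red_pen_center (a point): Centre of the loose red pen: round barrel 14 mm thick, 145 mm long, 20 to 42 g, steel cone tip (last 18 mm), black plug 12 mm thick at the upper end (last 10 mm). Its z axis runs from the tip to the upper end. It stands tip down, loosely, in its socket (up to about 4 degrees off upright), tip 10 mm, upper end 155 mm above the table, 95 mm of it above the stand.
- red_pen_tip (a point): The writing tip of the red pen, 72.5 mm from its centre along -z of the pen.
- blue_pen_center (a point): Blue pen, same shape and size as the red pen; this point is its centre. It stands in one of the other sockets. Leave it there.
- green_pen_center (a point): Green pen, same shape and size as the red pen; this point is its centre. It stands in one of the other sockets. Leave it there.
- mug: White mug, 80 mm across, 95 mm high, handle at its +y; origin at the centre of its foot. Leave alone.
- calculator: Black pocket calculator, 150 x 85 x 16 mm, lying right of the board; origin at the centre of its underside. Leave alone.
- phone: Black phone, 148 x 72 x 9 mm, lying near the robot; origin at the centre of its underside. Leave alone.
- stapler: Red and black stapler, 140 x 34 x 42 mm; origin at the centre of its underside. Leave alone.
- glasses_case: Blue glasses case, 160 x 60 x 35 mm; origin at the centre of its underside. Leave alone.
Mind the look-alikes: they are no part of the job. What is meant by the pen_stand is not yellow, and is the smaller of those in its own colour.

How it is judged (in metres and radians):
On the way, in this order (a step that is already met when the one before it is completed fails the run):
1. the clipboard is flush against both lips while the red pen still stands in its socket (x of clipboard_corner in the frame of writing_board above 0.134 m and y of clipboard_corner in the frame of writing_board above 0.134 m and angle between the x axis of clipboard_center and the x axis of writing_board, either way round below 0.025 rad and angle between clipboard_center's own z axis and vertical below 0.03 rad and height (world z) of red_pen_tip below 0.025 m), for 0.2 s.
2. the red pen is drawn clear above the pen stand (height (world z) of red_pen_tip above 0.065 m), for 0.1 s.
At the end, for the whole second after the job is handed in: Clipboard flat, its far left corner within 4 mm of both lips, edges within 1.4 degrees of square; red pen held still in the fingers touching nothing else, tip down, 25 to 60 degrees from vertical, tip 20 to 90 mm above the paper and within 20 mm horizontally of the signature box's middle (x of clipboard_corner in the frame of writing_board above 0.134 m and y of clipboard_corner in the frame of writing_board above 0.134 m and angle between the x axis of clipboard_center and the x axis of writing_board, either way round below 0.025 rad and angle between clipboard_center's own z axis and vertical below 0.03 rad and horizontal distance between red_pen_tip and sign_box below 0.02 m and z of red_pen_tip in the frame of sign_box between 0.02 and 0.09 m and angle between red_pen_center's own z axis and vertical between 0.44 and 1.05 rad and contact force between red_pen and the fingers above 0.5 N and contact force between red_pen and clipboard below 0.05 N and contact force between red_pen and writing_board below 0.05 N and contact force between red_pen and pen_stand below 0.05 N and linear speed of red_pen below 0.03 m/s and linear speed of clipboard below 0.02 m/s); the arm keeps its last pose, push and grip.
It fails at once if another pen is moved by more than 25 mm (distance of any of blue_pen_center, green_pen_center from where it was at the start of the episode above 0.025 m).
It fails at once if the mug, calculator, phone, stapler or glasses case is moved by more than 25 mm (distance of any of mug, calculator, phone, stapler, glasses_case from where it was at the start of the episode above 0.025 m).
It also fails if it takes over 67 s, if anything falls off the work surface, if the arm or the gripper's body presses on something with over 40 N, if the wrist force passes 120 N, or if a joint passes its speed limit or range.

### The arm

A 6-joint arm with a two-finger parallel gripper is mounted at the origin on the work surface. World frame = base frame: x ahead of the robot, y to its left, z up, the work surface at z = 0. Lengths are in mm, angles in rad, forces in N, time in s.
With the tool pointing down it reaches from about 350 to 725 mm from the base axis. Payload 4.3 kg.
Tool frame: the origin (TCP) lies on the centre line of the jaws, within the pads' length; the fingertips stand ahead of it and the grasp point (between the pads) lies 3 mm ahead of it (r.tcp_to_tips is the z of the fingertips in the tool frame, in mm); z points along the fingers, y is the line along which they close (so a half turn about z gives the same grasp; the last joint's range is limited). The gripper opens to 85 mm and grips with 20 to 120 N. Pads are 22 mm wide; open, the fingers measure 114 mm over their backs; the gripper's body (76 mm by 85 mm) begins 54 mm behind the grasp point. The pads swing forward as they close: fully open they stand 13 mm farther back than shut.
Start: joints at [-1.33, 0.377, 0.081, 1.274, 0, 1.46], TCP at [197.61, -540.014, 253.329] pointing down, gripper open.
Joint ranges: [-2.72, 2.72], [-0.84, 1.66], [-1.02, 1.22], [-1.77, 2.12], [-1.37, 1.28], [-3.14, 3.14]. Speed limits (rad/s): [2.57, 2.57, 3.14, 3.14, 3.14, 3.14].

### API

Orientations are given as [roll, pitch, yaw] about the fixed x, y, z axes, in that order (R = Rz(yaw) Ry(pitch) Rx(roll)).
In Python, from rig import status, vision, r gives the robot as it stands. The module is installed in compiled form; this text tells all that it offers.
- The arm moves only by the shell command python3 -m handwheel 'ROWS'. ROWS is a JSON object of lists of equal length, an entry for each row: "xyz": the shift along the tool's x, y, z in units of 3 cm (1.0 is 3 cm), a list of three; "twist": the turn, a rotation vector about the tool's x, y, z in units of 6 degrees (1.0 is 6 degrees), a list of three; "claw": the opening in per cent of the stroke, from 0 (shut) to 100 (fully open). A call has exactly 8 rows; each row shifts and turns the commanded pose from where the row before left it, along the tool's axes as they then stand; what a row does not reach is not made up. A row lasts 1/8 s, in which the tool goes at most 62.5 mm and 10.7 degrees, less where a joint would pass 70% of its speed; a pose out of reach is approached as far as the arm can. A call with a number of a shift or a turn outside -1 to 1 is refused whole. A call with a gripper value outside its range is refused whole. The fingers move at their own pace and stop on an object; the grip force is fixed at half the most. Time passes only in rows, so rows that do not move let the fingers close, or fill a call up. It gives the time, the measured TCP pose, the force, the opening and the grip force at its end, in the units of the state.
- status.get_obs(): the state, without advancing time (a new reading comes with each control period).
- vision.grab_frame(name): name is "side" or "top"; returns (picture, depth): 400x640x3 uint8, blue, green, red; 400x640 float32, mm along the optical axis (not along the pixel's ray), 0 where there is no reading.
- vision.camera_info(name): a dict with "fx", "fy", "cx", "cy" (pixels), "T" (4x4, takes a point from camera to world coordinates). Camera axes: x right, y up, looking along -z (the intrinsics and any distortion apply to the point x, -y, -z); pixel columns grow to the right and rows downward; lengths in mm; the calibration is good to about 2 mm. A picture is of the moment at which its call begins. camera_info takes no time and is no camera call.
- r.close_job(): hands the job in; it is judged then, once.
The state is a dict: "clock": time; "qpos": joint angles; "qd": joint speeds; "effort": joint torques, N m; "tool_pos": TCP position; "orientation": TCP orientation; "ft_force": force on the tool from outside, world axes, zero at the start; "moment": the same for the moment, N m; "width": finger opening in mm; "grip_force": force on a finger pad.
Only numpy, scipy, OpenCV 4.12 (cv2) and the standard library are available. Lean on these libraries where they do the work, as an engineer would, in place of code of your own. Each camera call takes 0.05 s, during which the arm holds its last target. There are 200 camera calls.

## Working session

There is one attempt and no reset: what is moved stays moved. The work goes in short steps, Python scripts to look and compute and a shell command to move; the robot and the scene stay as the last step left them, time stands still between calls to the robot, and variables do not carry over. Pictures are saved under pics/ and viewed, at most 10 in all, crops included, and the job is handed in when it is done.

```bash
mkdir -p pics; cat > h.py <<'E'
import numpy as np, cv2
from rig import status, vision, r
def grab(n):
    p,d=vision.grab_frame(n); i=vision.camera_info(n); return p,d,i
def world(d,i):
    v,u=np.mgrid[0:400,0:640]
    P=np.stack([(u-i['cx'])/i['fx']*d,-(v-i['cy'])/i['fy']*d,-d,np.ones_like(d)],-1)
    W=P@np.array(i['T']).T; W[d==0]=np.nan
    return W[...,:3]
def proj(p,i):
    c=np.linalg.inv(np.array(i['T']))@np.append(p,1); return i['fx']*c[0]/-c[2]+i['cx'], i['fy']*c[1]/c[2]+i['cy']
E
python3 - <<'E'
from h import *
for n in('top','side'):
    p,d,i=grab(n); cv2.imwrite(f'pics/{n}0.png',p); np.savez(f'{n}0.npz',p=p,d=d); print(n,i)
print(status.get_obs(), r.tcp_to_tips)
E
```

```text
top {'fx': 364.510943600878, 'fy': 364.510943600878, 'cx': 325.60021524288163, 'cy': 204.00275053336742, 'T': array([[ 1.79451845e-02,  9.77312833e-01, -2.11039325e-01,
         2.80425872e+02],
       [-9.99825351e-01,  1.64388833e-02, -8.88990124e-03,
         4.25364976e+00],
       [-5.21896374e-03,  2.11161998e-01,  9.77437145e-01,
         1.19542148e+03],
       [ 0.00000000e+00,  0.00000000e+00,  0.00000000e+00,
         1.00000000e+00]])}
side {'fx': 501.59987541674593, 'fy': 501.59987541674593, 'cx': 312.31016522474164, 'cy': 199.12894923464958, 'T': array([[-9.59652196e-01,  1.85633304e-01, -2.11205917e-01,
         1.96850611e+02],
       [-2.81159977e-01, -6.22541637e-01,  7.30336209e-01,
         1.18669549e+03],
       [ 4.09024628e-03,  7.60251397e-01,  6.49616104e-01,
         1.10893254e+03],
       [ 0.00000000e+00,  0.00000000e+00,  0.00000000e+00,
         1.00000000e+00]])}
{'clock': 0.1, 'qpos': array([-1.33031344e+00,  3.78005351e-01,  7.97542893e-02,  1.27437611e+00,
       -2.00475981e-05,  1.46053409e+00]), 'qd': array([-0.00122966, -0.00199441,  0.00335473, -0.00095601,  0.00020359,
       -0.00128863]), 'effort': array([ 1.29983848e-03, -4.64692390e+01,  2.70583409e+01,  1.20897856e-02,
       -1.11790550e-04, -4.01928730e-06]), 'tool_pos': array([ 197.45935701, -539.45495091,  252.44347329]), 'orientation': array([-3.13977072e+00, -1.81538076e-04,  3.50744975e-01]), 'ft_force': array([ 0.21720506, -0.0093956 ,  0.55527451]), 'moment': array([-0.01698842,  0.00233995, -0.01409671]), 'grip_force': 0.0, 'width': 85.42493656796067} 22.0
```

View pics/top0.png

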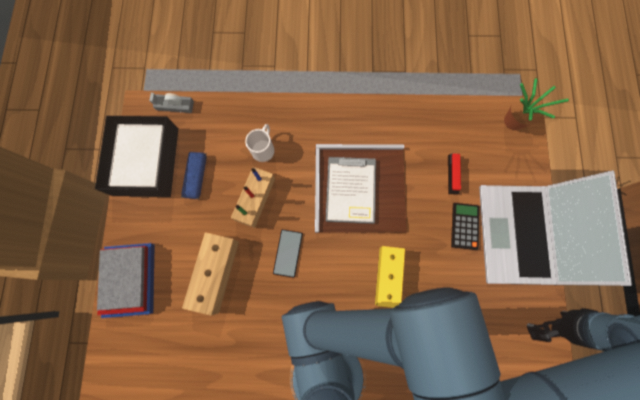

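View pics/side0.png

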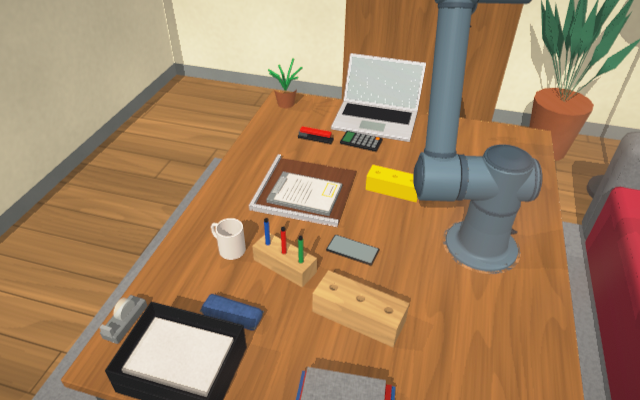

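Top view: three blocks could be taken for the pen stand. They are the small light wood one with pens at (253,197), the large light wood one at (210,273) and the yellow one at (390,275). I choose the small one at (253,197). Its pens are blue at the far end, red in the middle at about (249,193), and green near. The board is centred at about (360,190) and the clipboard at (351,190). I'll check this in one close crop.

```bash
python3 - <<'E'
from h import *
z=np.load('top0.npz'); p=z['p']
cv2.imwrite('pics/crop1.png',cv2.resize(p[138:238,225:415],None,fx=4.2,fy=4.2,interpolation=cv2.INTER_CUBIC))
i=vision.camera_info('top'); W=world(z['d'],i)
s=np.load('side0.npz'); j=vision.camera_info('side'); S=world(s['d'],j)
for n,A,im in(('top',W,p),('side',S,s['p'])):
    hsv=cv2.cvtColor(im,cv2.COLOR_BGR2HSV); 
    pts=A.reshape(-1,3); h=hsv.reshape(-1,3).astype(int)
    def sel(name,m):
        q=pts[m]; 
        if len(q): print(n,name,len(q),np.nanmedian(q,0).round(1),np.nanmin(q,0).round(),np.nanmax(q,0).round())
    reg=(pts[:,0]>330)&(pts[:,0]<650)&(pts[:,1]>120)&(pts[:,1]<360)
    up=reg&(pts[:,2]>75)&(pts[:,2]<170)
    sat=(h[:,1]>120)
    sel('red',up&sat&((h[:,0]<5)|(h[:,0]>172))); sel('blue',up&sat&(abs(h[:,0]-115)<15)); sel('green',up&sat&(abs(h[:,0]-65)<20))
    # stand top
    m=reg&(abs(pts[:,2]-60)<5)&(pts[:,0]<560); q=pts[m][:,:2].astype(np.float32); print(n,'stand',len(q),cv2.minAreaRect(q))
    # clipboard top
    reg2=(pts[:,0]>380)&(pts[:,0]<700)&(pts[:,1]>-160)&(pts[:,1]<130)
    m=reg2&(pts[:,2]>18)&(pts[:,2]<45); q=pts[m][:,:2].astype(np.float32); print(n,'clip+lips',len(q),cv2.minAreaRect(q))
    print(n,'table z',np.nanmedian(pts[(pts[:,0]>330)&(pts[:,0]<400)&(abs(pts[:,1])<60),2]))
E
```

```text
top red 17 [545.5 248.1 113.9] [542. 246.  82.] [549. 250. 152.]
top blue 7 [600.7 227.8 108.4] [600. 227.  82.] [602. 229. 139.]
top green 14 [489.6 266.7 110.6] [488. 265.  78.] [492. 269. 145.]
top stand 631 ((455.39239501953125, 288.76470947265625), (75.13550567626953, 248.57212829589844), 67.04285430908203)
top clip+lips 3357 ((569.0574340820312, -48.042083740234375), (200.17117309570312, 258.7427673339844), 89.27658081054688)
top table z 0.34767551931759044
side red 82 [548.6 259.3 114. ] [543. 255.  75.] [556. 265. 151.]
side blue 72 [605.1 240.1 114.1] [600. 234.  76.] [613. 245. 153.]
side green 84 [492.5 279.4 118.4] [487. 274.  75.] [500. 284. 151.]
side stand 595 ((467.71923828125, 284.60833740234375), (75.13546752929688, 216.8173065185547), 69.69005584716797)
side clip+lips 2318 ((540.1776733398438, -47.53831481933594), (326.9927062988281, 213.53684997558594), 2.062946319580078)
side table z 0.7217205701556395
```

View pics/crop1.png

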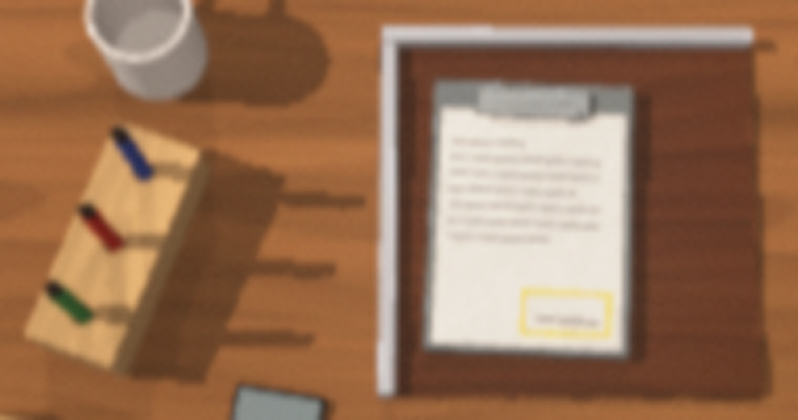

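Crop: the left lip's inner edge is at about x 398 and the far lip's inner edge at about y 45. The clipboard corners are at about (435,82), (632,88), (628,357) and (424,349). The red pen is in the middle socket with its upper end at (85,207), and the stand has three pens, so the choice is confirmed.

```bash
cat >> h.py <<'E'
def onplane(u,v,z,i):
    T=np.array(i['T']); d=T[:3,:3]@np.array([(u-i['cx'])/i['fx'],-(v-i['cy'])/i['fy'],-1]); return T[:3,3]+d*(z-T[2,3])/d[2]
E
python3 - <<'E'
from h import *
i=vision.camera_info('top')
def c(n,u,v,z): 
    w=onplane(225+u/4.2-.4,138+v/4.2-.4,z,i); print(n,w.round(1)); return w
c('lipL top inner far',398,60,22);c('lipL inner near',394,392,22);c('lip far inner left',410,45,22);c('far inner right',750,44,22)
c('lip outer corner',382,27,22);c('near left outer',378,395,22); c('far right outer',753,28,22)
C=[c('clip '+n,u,v,24) for n,u,v in(('fl',435,82),('fr',632,88),('nr',628,357),('nl',424,349))]
print('centre',np.mean(C,0),'len',np.linalg.norm(C[0]-C[3]),np.linalg.norm(C[0]-C[1]))
for a,b in((3,0),(2,1)): e=C[b]-C[a]; print(np.degrees(np.arctan2(e[1],e[0])))
for a,b in((1,0),(2,3)): e=C[b]-C[a]; print(np.degrees(np.arctan2(-e[0],e[1])))
print('clip z:'); c('signbox',566,313,25)
for n,u,v in(('far left',128,122),('far right',203,152),('near right',119,372),('near left',25,332)): c('stand '+n,u,v,60)
for z,n,u,v in((152,'red top',85,207),(152,'blue',118,130),(152,'green',50,287)): c(n,u,v,z)
for n,u,v in(('red base',118,246),('blue b',148,176),('green b',88,318)): c(n,u,v,60)
c('phone fl',240,388,9);c('phone fr',325,397,9)
# robust pen axis from both clouds
for n,off in(('side',1),):
    s=np.load('side0.npz'); j=vision.camera_info('side'); S=world(s['d'],j).reshape(-1,3); h=cv2.cvtColor(s['p'],cv2.COLOR_BGR2HSV).reshape(-1,3).astype(int)
    m=(abs(S[:,0]-548)<20)&(abs(S[:,1]-259)<20)&(S[:,2]>75)&(S[:,2]<140)&((h[:,0]<5)|(h[:,0]>172))&(h[:,1]>120)
    q=S[m]
    for lo,hi in((75,95),(95,115),(115,140)): k=(q[:,2]>lo)&(q[:,2]<hi); print(k.sum(),q[k].mean(0).round(1))
E
```

```text
lipL top inner far [714.6  39.4  22. ]
lipL inner near [444.1  36.6  22. ]
lip far inner left [727.6  29.9  22. ]
far inner right [ 732.9 -245.5   22. ]
lip outer corner [742.7  53.   22. ]
near left outer [441.5  48.9  22. ]
far right outer [ 746.7 -248.3   22. ]
clip fl [695.7   9.1  24. ]
clip fr [ 693.1 -149.3   24. ]
clip nr [ 474.2 -143.9   24. ]
clip nl [477.8  14.1  24. ]
centre [585.18061118 -67.4956844   24.        ] len 217.95597853379516 158.44711290308675
-1.299093891446373
-1.4211990555297331
-0.9134672523762685
-1.2970523621793355
clip z:
signbox [507.8 -95.9  25. ]
stand far left [646.4 246.9  60. ]
stand far right [623.1 187.4  60. ]
stand near right [450.3 242.1  60. ]
stand near left [479.5 314.9  60. ]
red top [553.6 253.9 152. ]
blue [610.6 234.  152. ]
green [495.5 274.6 152. ]
red base [547.3 248.7  60. ]
blue b [603.1 228.9  60. ]
green b [491.1 268.   60. ]
phone fl [447.  157.4   9. ]
phone fr [441.   90.7   9. ]
22 [548.8 259.8  84.2]
19 [548.4 259.6 104.8]
29 [549.2 259.4 126.4]
```

Chosen pen: red, middle socket, axis at about (549.5, 253.5); the row's yaw is about -19.4°. The board's yaw is about +0.7° and the clipboard's about -1.2°, with gaps of about 30 mm in y and 33 mm in x. I push y first, from the right.

```bash
python3 -m handwheel '{"xyz":[[1,-1,0],[1,-1,0],[1,-1,0],[1,-1,0],[1,-1,0],[1,-1,0],[1,-1,0],[1,-1,0]],"twist":[[0,0,0.8],[0,0,0.8],[0,0,0.8],[0,0,0.8],[0,0,0],[0,0,0],[0,0,0],[0,0,0]],"claw":[0,0,0,0,0,0,0,0]}'
```

```text
clock: 1.1
tool_pos: [406.1, -273.7, 253.0]
orientation: [-3.141, 0.0, 0.016]
ft_force: [0.0, -0.5, -0.1]
width: 0.3
grip_force: 0.0
```

```bash
python3 -m handwheel '{"xyz":[[0.87,-0.4,0.5],[0.87,-0.4,0.5],[0.87,-0.4,0.5],[0.87,-0.4,0.5],[0.87,-0.4,0.5],[0.87,-0.4,0.5],[0.87,-0.4,0.5],[0,0,0.6]],"twist":[[0,0,0],[0,0,0],[0,0,0],[0,0,0],[0,0,0],[0,0,0],[0,0,0],[0,0,0]],"claw":[0,0,0,0,0,0,0,0]}'
```

```text
clock: 2.1
tool_pos: [588.5, -187.1, 129.3]
orientation: [-3.142, -0.001, 0.018]
ft_force: [0.1, -0.5, 0.0]
width: 0.1
grip_force: 0.0
```

```bash
python3 -m handwheel '{"xyz":[[0,0,0.8],[0,0,0.8],[0,0,0.7],[0,0,0.5],[0,0,0.2],[0,0,0],[0,0,0],[0,0,0]],"twist":[[0,0,0],[0,0,0],[0,0,0],[0,0,0],[0,0,0],[0,0,0],[0,0,0],[0,0,0]],"claw":[0,0,0,0,0,0,0,0]}'
```

```text
clock: 3.1
tool_pos: [587.5, -188.5, 41.2]
orientation: [3.141, -0.001, 0.016]
ft_force: [-0.4, -0.2, 0.6]
width: -0.2
grip_force: 0.0
```

```bash
python3 -m handwheel '{"xyz":[[0,-0.2,0.22],[0,-0.25,0],[0,-0.25,0],[0,-0.2,0],[0,-0.2,0],[0,-0.2,0],[0,-0.15,0],[0,-0.1,0]],"twist":[[0,0,0],[0,0,0],[0,0,0],[0,0,0],[0,0,0],[0,0,0],[0,0,0],[0,0,0]],"claw":[0,0,0,0,0,0,0,0]}'
```

```text
clock: 4.1
tool_pos: [586.2, -141.6, 33.8]
orientation: [3.141, -0.0, 0.016]
ft_force: [-0.7, -1.5, -1.2]
width: -0.1
grip_force: 0.7
```

```bash
python3 -m handwheel '{"xyz":[[0,-0.1,0],[0,-0.1,0],[0,-0.1,0],[0,0,0],[0,0,0],[0,0,0],[0,0,0],[0,0,0]],"twist":[[0,0,0],[0,0,0],[0,0,0],[0,0,0],[0,0,0],[0,0,0],[0,0,0],[0,0,0]],"claw":[0,0,0,0,0,0,0,0]}'
python3 - <<'E'
from h import *
p,d,i=grab('top'); cv2.imwrite('pics/t2.png',cv2.resize(p[138:238,300:415],None,fx=5,fy=5,interpolation=cv2.INTER_CUBIC))
E
```

```text
clock: 5.1
tool_pos: [586.8, -133.8, 34.1]
orientation: [3.139, -0.001, 0.015]
ft_force: [2.5, -5.7, -0.6]
width: -0.2
grip_force: 2.5
```

View pics/t2.png

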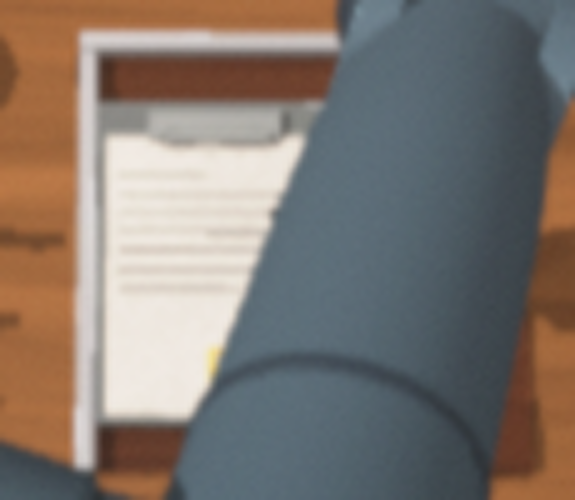

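The clipboard's left edge lies along the left lip (crop x about 102, a parallel seam), with the far gap still open between rows 55 and 103. I press a little more, then back off and go round to the near edge.

```bash
python3 -m handwheel '{"xyz":[[0,-0.07,0],[0,-0.07,0],[0,0,0],[0,0,0],[0,0.1,0],[0,0.4,0],[0,0.6,0],[0,0.2,0]],"twist":[[0,0,0],[0,0,0],[0,0,0],[0,0,0],[0,0,0],[0,0,0],[0,0,0],[0,0,0]],"claw":[0,0,0,0,0,0,0,0]}'
```

```text
clock: 6.15
tool_pos: [586.4, -168.6, 33.6]
orientation: [-3.141, 0.0, 0.014]
ft_force: [0.5, 0.6, -0.2]
width: -0.2
grip_force: 0.0
```

```bash
python3 -m handwheel '{"xyz":[[0,0,-1],[-0.3,-0.2,-1],[-0.9,-0.8,0],[-0.9,-0.8,0],[-0.9,-0.8,0],[-0.9,-0.8,0],[-0.97,-0.8,0],[0,0,0.5]],"twist":[[0,0,0],[0,0,0],[0,0,0],[0,0,0],[0,0,0],[0,0,0],[0,0,0],[0,0,0]],"claw":[0,0,0,0,0,0,0,0]}'
python3 -m handwheel '{"xyz":[[0,0,0.8],[0,0,0.5],[0,0,0.1],[0,0,0],[0.2,0,0],[0.2,0,0],[0.2,0,0],[0.2,0,0]],"twist":[[0,0,0],[0,0,0],[0,0,0],[0,0,0],[0,0,0],[0,0,0],[0,0,0],[0,0,0]],"claw":[0,0,0,0,0,0,0,0]}'
```

```text
clock: 7.15
tool_pos: [436.1, -42.2, 78.9]
orientation: [-3.14, 0.001, 0.017]
ft_force: [1.1, -0.7, 0.5]
width: 0.0
grip_force: 0.0
clock: 8.15
tool_pos: [463.2, -43.4, 36.8]
orientation: [3.141, -0.0, 0.016]
ft_force: [-0.0, -0.3, -0.4]
width: -0.1
grip_force: 0.0
```

```bash
python3 -m handwheel '{"xyz":[[0.2,0,0.03],[0.2,0,0],[0.2,0,0],[0.2,0,0],[0.15,0,0],[0.1,0,0],[0.05,0,0],[0,0,0]],"twist":[[0,0,0],[0,0,0],[0,0,0],[0,0,0],[0,0,0],[0,0,0],[0,0,0],[0,0,0]],"claw":[0,0,0,0,0,0,0,0]}'
python3 -m handwheel '{"xyz":[[0.05,0,0],[0.05,0,0],[0.05,0,0],[0,0,0],[0,0,0],[0,0,0],[0,0,0],[0,0,0]],"twist":[[0,0,0],[0,0,0],[0,0,0],[0,0,0],[0,0,0],[0,0,0],[0,0,0],[0,0,0]],"claw":[0,0,0,0,0,0,0,0]}'
```

```text
clock: 9.15
tool_pos: [495.6, -42.9, 35.8]
orientation: [3.142, -0.0, 0.016]
ft_force: [-0.3, 0.5, -0.3]
width: -0.4
grip_force: 0.4
clock: 10.15
tool_pos: [500.4, -42.9, 36.0]
orientation: [3.141, -0.001, 0.016]
ft_force: [0.1, -0.5, 0.3]
width: 0.1
grip_force: 0.0
```

```bash
python3 -m handwheel '{"xyz":[[0.07,0,0],[0.07,0,0],[0.07,0,0],[0,0,0],[0,0,0],[0,0,0],[0,0,0],[0,0,0]],"twist":[[0,0,0],[0,0,0],[0,0,0],[0,0,0],[0,0,0],[0,0,0],[0,0,0],[0,0,0]],"claw":[0,0,0,0,0,0,0,0]}'
python3 - <<'E'
from h import *
p,d,i=grab('side'); cv2.imwrite('pics/s2.png',cv2.resize(p[140:240,240:370],None,fx=5.5,fy=5.5,interpolation=cv2.INTER_CUBIC))
E
```

```text
clock: 11.15
tool_pos: [501.9, -42.6, 34.9]
orientation: [3.141, 0.008, 0.015]
ft_force: [-9.6, -1.5, 6.9]
width: -0.1
grip_force: 5.0
```

View pics/s2.png

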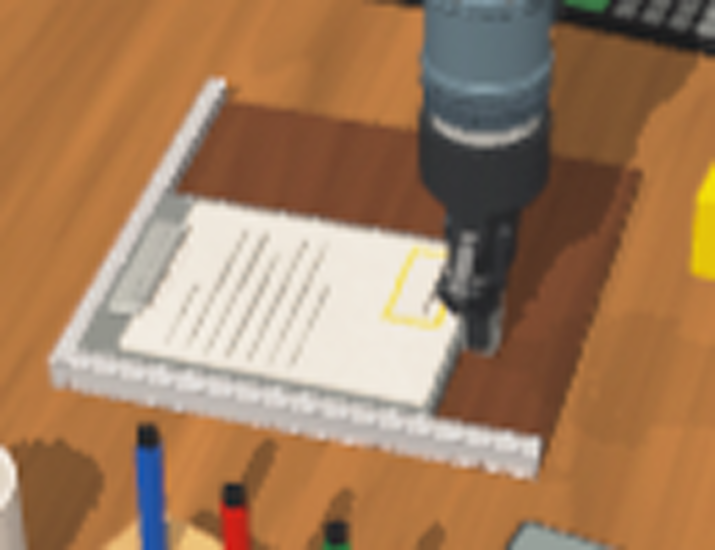

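The clip end is against the far lip (left of crop, about x 60–180), and the left edge runs along the left lip. The contact force is -9.6 N. I back off, rise, and turn for the pen.

```bash
python3 -m handwheel '{"xyz":[[-0.2,0,0],[-0.3,0,0],[0,0,-1],[0,0,-1],[0,-0.5,-1],[0,-1,-1],[0,-1,-1],[0,-1,-1]],"twist":[[0,0,0],[0,0,0],[0,0,0],[0,0,0],[0,0,0],[0,0,0],[0,0,0],[0,0,0]],"claw":[0,0,0,0,0,0,50,50]}'
python3 - <<'E'
from h import *
p,d,i=grab('top'); cv2.imwrite('pics/t3.png',cv2.resize(p[138:238,225:415],None,fx=4.2,fy=4.2,interpolation=cv2.INTER_CUBIC))
E
```

```text
clock: 12.2
tool_pos: [489.7, 62.9, 217.0]
orientation: [-3.141, -0.001, 0.015]
ft_force: [0.7, -0.0, 0.2]
width: 35.7
grip_force: 0.0
```

View pics/t3.png

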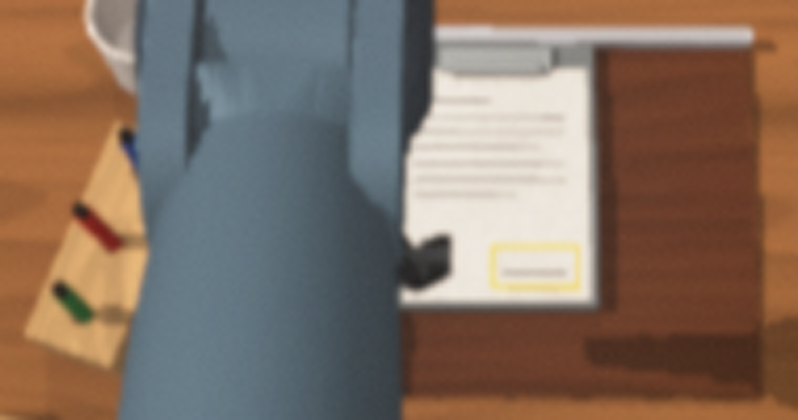

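Flush against the far lip (crop row 45). The right edge is at about x 594 (far) and 597 (near), and the signature box's middle is at about (536,267). I check these against expectation and work out the pen approach.

```bash
python3 - <<'E'
from h import *
i=vision.camera_info('top')
c=lambda u,v,z: onplane(225+u/4.2-.4,138+v/4.2-.4,z,i)
print(c(595,50,24),c(598,303,24),'nearmid',c(500,303,24),'sign',c(536,267,25))
ye=lambda x:39.4+(x-714.6)*.0125
for u,v in((595,50),(598,303)): p=c(u,v,24); print('gap left',ye(p[0])-160-p[1])
o=status.get_obs(); d=np.array([549.5,253.5])-o['tool_pos'][:2]
for yaw in (.015,-.339):
    print(yaw,(np.array([[np.cos(yaw),np.sin(yaw)],[np.sin(yaw),-np.cos(yaw)]])@d)/30)
E
```

```text
[ 724.95811434 -119.76071339   24.        ] [ 516.39970255 -120.93107534   24.        ] nearmid [515.10839352 -44.5504872   24.        ] sign [544.13154826 -72.47627635  25.        ]
gap left -0.7098101831896599
gap left -2.1464283812147613
0.015 [ 2.02671351 -6.21944933]
-0.339 [-0.25494362 -6.53636913]
```

```bash
python3 -m handwheel '{"xyz":[[0.29,-0.89,0],[0.29,-0.89,0],[0.29,-0.89,0],[0.29,-0.89,0],[0.29,-0.89,0],[0.29,-0.89,0],[0.29,-0.89,0],[0,0,0]],"twist":[[0,0,0],[0,0,0],[0,0,0],[0,0,0],[0,0,0],[0,0,0],[0,0,0],[0,0,1]],"claw":[50,50,50,50,50,50,50,50]}'
python3 -m handwheel '{"xyz":[[0,0,0],[0,0,0],[0,0,0],[0,0,0],[0,0,0],[0,0,0],[0,0,0],[0,0,0]],"twist":[[0,0,0.8],[0,0,0.8],[0,0,0.77],[0,0,0],[0,0,0],[0,0,0],[0,0,0],[0,0,0]],"claw":[50,50,50,50,50,50,50,50]}'
python3 - <<'E'
from h import *
p,d,i=grab('side'); cv2.imwrite('pics/s3.png',cv2.resize(p[140:300,210:360],None,fx=3.7,fy=3.7,interpolation=cv2.INTER_CUBIC))
o=status.get_obs(); print(o['tool_pos'],o['orientation'],o['width'])
E
```

```text
clock: 13.25
tool_pos: [548.4, 139.3, 221.5]
orientation: [-3.046, 0.008, 0.089]
ft_force: [-0.7, 0.1, 0.4]
width: 42.9
grip_force: 0.0
clock: 14.25
tool_pos: [546.8, 71.5, 221.3]
orientation: [-2.998, 0.037, -0.06]
ft_force: [-1.1, -0.0, -0.2]
width: 42.7
grip_force: 0.0
[546.78873942  71.35119856 221.31140688] [-2.99772085  0.03656089 -0.06023355] 42.751056424201145
```

View pics/s3.png

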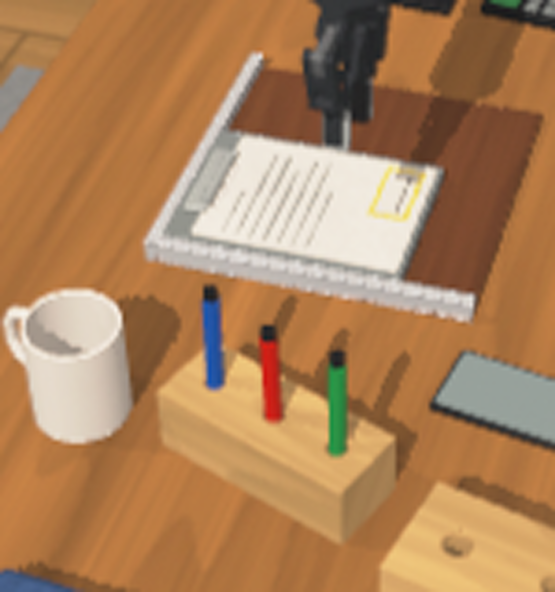

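The gripper stopped at y = 71, tilted: joint 6 reached its limit (q6 = q1 - yaw + π). The pens and clipboard are undisturbed. I make the half turn the other way.

```bash
cat > nxt.py <<'E'
import sys
from h import *
from scipy.spatial.transform import Rotation as Ro
# target x y z roll pitch yaw -> shift (units, current axes) and twist
t=list(map(float,sys.argv[1:7])); o=status.get_obs()
A=Ro.from_euler('xyz',o['orientation']); B=Ro.from_euler('xyz',t[3:])
print('q',o['qpos'].round(2),'pos',o['tool_pos'].round(1),'rpy',o['orientation'].round(3),'w',round(o['width'],1))
print('shift now-axes',(A.inv().apply(np.array(t[:3])-o['tool_pos'])/30).round(2),'target-axes',(B.inv().apply(np.array(t[:3])-o['tool_pos'])/30).round(2),'twist',(np.degrees((A.inv()*B).as_rotvec())/6).round(2))
E
python3 -m handwheel '{"xyz":[[0,0,0],[0,0,0],[0,0,0],[0,0,0],[0,0,0],[0,0,0],[0,0,0],[0,0,0]],"twist":[[0,0,-1],[0,0,-1],[0,0,-1],[0,0,-1],[0,0,-1],[0,0,-1],[0,0,-1],[0,0,-1]],"claw":[50,50,50,50,50,50,50,50]}'
python3 -m handwheel '{"xyz":[[0,0,0],[0,0,0],[0,0,0],[0,0,0],[0,0,0],[0,0,0],[0,0,0],[0,0,0]],"twist":[[0,0,-1],[0,0,-1],[0,0,-1],[0,0,-1],[0,0,-1],[0,0,-1],[0,0,-1],[0,0,-1]],"claw":[50,50,50,50,50,50,50,50]}'
python3 nxt.py 549.5 253.5 217 3.1416 0 2.803
```

```text
clock: 15.3
tool_pos: [546.8, 71.1, 221.3]
orientation: [-3.018, -0.082, 0.773]
ft_force: [-0.6, -0.3, -0.0]
width: 42.9
grip_force: 0.0
clock: 16.3
tool_pos: [546.8, 71.1, 221.3]
orientation: [-3.12, -0.147, 1.614]
ft_force: [-0.5, 0.1, 0.2]
width: 42.4
grip_force: 0.0
q [-0.06  0.36 -0.04  1.21  0.14  1.46] pos [546.8  71.1 221.3] rpy [-3.12  -0.147  1.614] w 42.4
shift now-axes [5.98 0.37 1.02] target-axes [1.94 5.77 0.14] twist [  0.66  -1.35 -11.32]
```

```bash
python3 -m handwheel '{"xyz":[[0,0,0],[0,0,0],[0,0,0],[0,0,0],[0,0,0],[0,0,0],[0,0,0],[0,0,0]],"twist":[[0.055,-0.112,-0.943],[0.055,-0.112,-0.943],[0.055,-0.112,-0.943],[0.055,-0.112,-0.943],[0.055,-0.112,-0.943],[0.055,-0.112,-0.943],[0.055,-0.112,-0.943],[0.055,-0.112,-0.943]],"claw":[50,50,50,50,50,50,50,50]}'
python3 -m handwheel '{"xyz":[[0,0,0],[0,0,0],[0,0,0],[0,0,0],[0.32,0.96,0],[0.32,0.96,0],[0.32,0.96,0],[0.32,0.96,0]],"twist":[[0.055,-0.112,-0.943],[0.055,-0.112,-0.943],[0.055,-0.112,-0.943],[0.055,-0.112,-0.943],[0,0,0],[0,0,0],[0,0,0],[0,0,0]],"claw":[50,50,50,50,50,50,50,50]}'
python3 nxt.py 549.5 253.5 217 3.1416 0 2.803
```

```text
clock: 17.3
tool_pos: [546.8, 71.1, 221.3]
orientation: [3.129, -0.051, 2.408]
ft_force: [0.5, -1.0, -0.1]
width: 42.6
grip_force: 0.0
clock: 18.3
tool_pos: [549.2, 193.5, 221.3]
orientation: [3.142, -0.001, 2.799]
ft_force: [-0.2, 0.0, -0.4]
width: 42.7
grip_force: 0.0
q [0.23 0.4  0.04 1.21 0.   0.57] pos [549.2 193.5 221.3] rpy [ 3.142e+00 -1.000e-03  2.799e+00] w 42.7
shift now-axes [0.66 1.89 0.15] target-axes [0.66 1.89 0.14] twist [ 0.   -0.01 -0.03]
```

```bash
python3 -m handwheel '{"xyz":[[0.33,0.9,0],[0.33,0.9,0],[0,0.08,0],[0,0,0.5],[0,0,0.5],[0,0,0],[0,0,0],[0,0,0]],"twist":[[0,0,0],[0,0,0],[0,0,0],[0,0,0],[0,0,0],[0,0,0],[0,0,0],[0,0,0]],"claw":[50,50,50,50,50,50,50,50]}'
python3 - <<'E'
from h import *
p,d,i=grab('side'); cv2.imwrite('pics/s4.png',cv2.resize(p[130:290,215:335],None,fx=3.7,fy=3.7,interpolation=cv2.INTER_CUBIC))
E
python3 nxt.py 549.5 253.5 127 3.1416 0 2.803
```

```text
clock: 19.3
tool_pos: [549.9, 252.0, 191.9]
orientation: [3.141, -0.001, 2.799]
ft_force: [0.1, 0.3, 1.0]
width: 42.6
grip_force: 0.0
q [0.32 0.46 0.05 1.16 0.   0.67] pos [549.9 252.2 192. ] rpy [ 3.141 -0.     2.799] w 42.9
shift now-axes [0.03 0.04 2.17] target-axes [0.03 0.04 2.17] twist [ 0.01 -0.   -0.04]
```

View pics/s4.png

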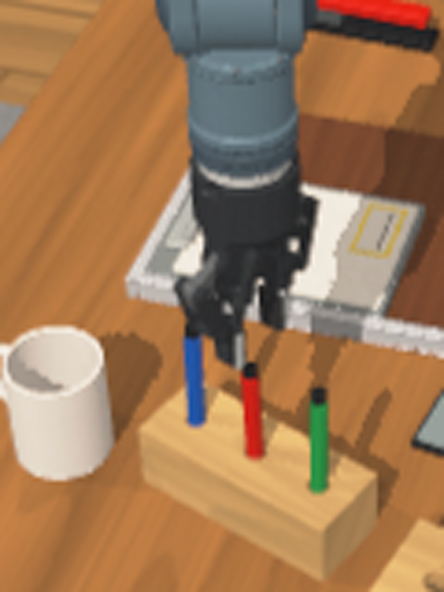

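The near finger's tip is at about (237,360), just above and beyond the red pen's top at (250,370). The blue pen (193,335) and green pen (318,395) are clear of the path. I descend and close.

```bash
python3 -m handwheel '{"xyz":[[0.03,0.03,0.5],[0,0,0.5],[0,0,0.5],[0,0,0.5],[0,0,0.15],[0,0,0],[0,0,0],[0,0,0]],"twist":[[0,0,0],[0,0,0],[0,0,0],[0,0,0],[0,0,0],[0,0,0],[0,0,0],[0,0,0]],"claw":[50,50,50,50,50,50,50,50]}'
python3 -m handwheel '{"xyz":[[0,0,0],[0,0,0],[0,0,0],[0,0,0],[0,0,0],[0,0,0],[0,0,0],[0,0,0]],"twist":[[0,0,0],[0,0,0],[0,0,0],[0,0,0],[0,0,0],[0,0,0],[0,0,0],[0,0,0]],"claw":[30,15,0,0,0,0,0,0]}'
```

```text
clock: 20.35
tool_pos: [549.4, 253.5, 127.6]
orientation: [3.141, -0.0, 2.799]
ft_force: [0.0, 1.0, -0.4]
width: 42.6
grip_force: 0.0
clock: 21.35
tool_pos: [549.1, 253.4, 127.0]
orientation: [3.141, -0.001, 2.799]
ft_force: [-0.3, 0.9, 3.3]
width: 12.7
grip_force: 58.4
```

```bash
python3 -m handwheel '{"xyz":[[0,0,-0.3],[0,0,-0.5],[0,0,-0.6],[0,0,-0.6],[0,0,-0.6],[0,0,-0.6],[0,0,-0.6],[0,0,-0.3]],"twist":[[0,0,0],[0,0,0],[0,0,0],[0,0,0],[0,0,0],[0,0,0],[0,0,0],[0,0,0]],"claw":[0,0,0,0,0,0,0,0]}'
python3 - <<'E'
from h import *
p,d,i=grab('side'); cv2.imwrite('pics/s5.png',cv2.resize(p[60:280,200:350],None,fx=2.7,fy=2.7,interpolation=cv2.INTER_CUBIC))
from scipy.spatial.transform import Rotation as Ro
# final: pen along tool z, tip 117 ahead of TCP; tool axis tilted 40deg outward (tip further from base, +x)
tip=np.array([543,-72.5,76.]); a=np.radians(40)
o=status.get_obs(); print(o['qpos'].round(2),o['tool_pos'],o['orientation'])
az=np.arctan2(-72.5,543)
zt=np.array([np.sin(a)*np.cos(az),np.sin(a)*np.sin(az),-np.cos(a)])
tcp=tip-117*zt
R0=Ro.from_euler('xyz',o['orientation']); 
for yaw0 in (2.799,np.pi+az,2.3):
    R=Ro.from_rotvec(np.cross([0,0,-1],zt)/np.sin(a)*a)*Ro.from_euler('xyz',[np.pi,0,yaw0])
    print(yaw0,'tcp',tcp.round(1),'rpy',R.as_euler('xyz').round(4),'q6~',az-yaw0+np.pi)
E
```

```text
clock: 22.35
tool_pos: [549.4, 253.4, 251.8]
orientation: [3.14, 0.0, 2.799]
ft_force: [-0.3, 1.0, 0.5]
width: 12.4
grip_force: 58.4
[0.33 0.44 0.17 1.3  0.   0.67] [549.72936607 253.51103147 252.43890288] [3.13986560e+00 1.03987089e-03 2.79934070e+00]
2.799 tcp [468.5 -62.5 165.6] rpy [2.9685 0.6799 2.7377] q6~ 0.20986018040245202
3.008860180402452 tcp [468.5 -62.5 165.6] rpy [3.1416 0.6981 3.0089] q6~ 0.0
2.3 tcp [468.5 -62.5 165.6] rpy [2.6417 0.5097 2.1672] q6~ 0.7088601804024521
```

View pics/s5.png

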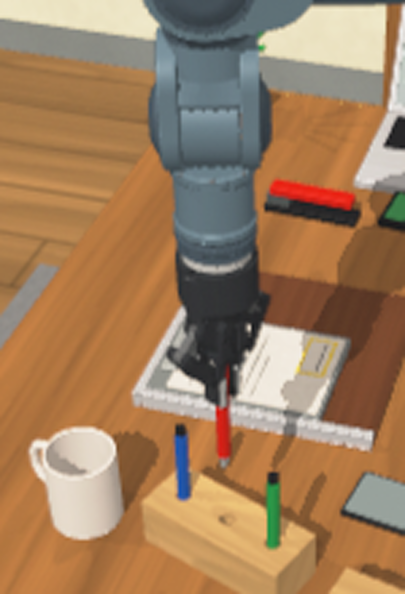

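The red pen is held and clear, with its tip at about (224,465) in the crop; the middle socket is empty and blue and green stand in place. I carry it over the board.

```bash
python3 -m handwheel '{"xyz":[[-0.05,-0.5,0],[-0.09,-0.9,0],[-0.1,-1,0],[-0.1,-1,0],[-0.1,-1,0],[-0.1,-1,0],[-0.1,-1,0],[-0.1,-1,0]],"twist":[[0,0,0],[0,0,0],[0,0,0],[0,0,0],[0,0,0],[0,0,0],[0,0,0],[0,0,0]],"claw":[0,0,0,0,0,0,0,0]}'
python3 -m handwheel '{"xyz":[[-0.1,-1,0],[-0.1,-0.9,0],[-0.05,-0.8,0],[0,-0.5,0],[0,-0.2,0],[0,0,0],[0,0,0],[0,0,0]],"twist":[[0,0,0],[0,0,0],[0,0,0],[0,0,0],[0,0,0],[0,0,0],[0,0,0],[0,0,0]],"claw":[0,0,0,0,0,0,0,0]}'
python3 nxt.py 468.5 -62.5 165.6 2.9685 0.6799 2.7377
```

```text
clock: 23.4
tool_pos: [493.9, 35.1, 248.9]
orientation: [-3.141, -0.003, 2.799]
ft_force: [0.3, 0.6, -0.4]
width: 12.5
grip_force: 58.4
clock: 24.4
tool_pos: [468.5, -61.3, 249.8]
orientation: [3.142, -0.001, 2.8]
ft_force: [-0.2, 0.3, -0.4]
width: 12.6
grip_force: 58.5
q [-0.26  0.17 -0.2   1.2   0.    0.08] pos [468.5 -61.3 249.8] rpy [ 3.142e+00 -1.000e-03  2.800e+00] w 12.6
shift now-axes [-0.02 -0.04  2.81] target-axes [ 1.75 -0.41  2.15] twist [-1.38 -6.53  0.01]
```

```bash
python3 -m handwheel '{"xyz":[[0,0,0],[0,0,0],[0,0,0],[0,0,0],[0,0,0],[0,0,0],[0,0,0],[0,0,0]],"twist":[[-0.173,-0.816,0],[-0.173,-0.816,0],[-0.173,-0.816,0],[-0.173,-0.816,0],[-0.173,-0.816,0],[-0.173,-0.816,0],[-0.173,-0.816,0],[-0.173,-0.816,0]],"claw":[0,0,0,0,0,0,0,0]}'
python3 nxt.py 468.5 -62.5 170 2.9685 0.6799 2.7377
```

```text
clock: 25.4
tool_pos: [468.2, -61.4, 250.1]
orientation: [2.968, 0.682, 2.739]
ft_force: [-0.2, -0.7, -0.4]
width: 12.7
grip_force: 58.6
q [-0.35 -0.35 -0.93  0.3   0.14  0.04] pos [468.2 -61.4 250.1] rpy [2.968 0.682 2.739] w 12.7
shift now-axes [ 1.67 -0.39  2.05] target-axes [ 1.66 -0.39  2.05] twist [0.01 0.02 0.01]
```

```bash
python3 -m handwheel '{"xyz":[[0.2,-0.05,0.25],[0.3,-0.07,0.35],[0.3,-0.07,0.35],[0.3,-0.07,0.35],[0.3,-0.07,0.35],[0.2,-0.05,0.3],[0.06,-0.01,0.1],[0,0,0]],"twist":[[0,0,0],[0,0,0],[0,0,0],[0,0,0],[0,0,0],[0,0,0],[0,0,0],[0,0,0]],"claw":[0,0,0,0,0,0,0,0]}'
python3 - <<'E'
from h import *
for n in('top','side'):
    p,d,i=grab(n); S=world(d,i); h=cv2.cvtColor(p,cv2.COLOR_BGR2HSV).astype(int)
    if n=='side': cv2.imwrite('pics/s6.png',cv2.resize(p[80:280,210:400],None,fx=3,fy=3,interpolation=cv2.INTER_CUBIC))
    m=((h[...,0]<5)|(h[...,0]>172))&(h[...,1]>120)&(abs(S[...,0]-510)<90)&(abs(S[...,1]+70)<60)&(S[...,2]>50)
    q=S[m]; print(n,len(q)); 
    if len(q): k=q[np.argsort(q[:,2])]; print(k[:3].round(1),k[-3:].round(1))
    print('sign mid at px',proj([543,-72.5,25],i))
E
python3 nxt.py 468.5 -62.5 170 2.9685 0.6799 2.7377
```

```text
clock: 26.4
tool_pos: [480.4, -65.6, 185.6]
orientation: [2.975, 0.656, 2.743]
ft_force: [0.5, 0.3, -1.2]
width: 12.5
grip_force: 58.6
top 66
[[542.2 -71.7 119. ]
 [539.1 -77.7 119.5]
 [541.9 -74.6 120.7]] [[473.3 -68.5 203.5]
 [473.2 -65.7 204. ]
 [473.1 -59.3 218.3]]
sign mid at px (np.float64(352.2253930403676), np.float64(201.50725455448574))
side 61
[[540.4 -66.4 111.1]
 [539.1 -73.7 114.1]
 [543.9 -66.7 114.2]] [[498.8 -56.1 167.5]
 [499.3 -57.8 170.1]
 [501.7 -54.2 172.2]]
sign mid at px (np.float64(317.45917038397005), np.float64(192.00579279276587))
q [-0.35 -0.21 -1.02  0.1   0.14  0.04] pos [480.3 -65.6 186. ] rpy [2.975 0.657 2.743] w 12.5
shift now-axes [ 0.64 -0.09  0.16] target-axes [ 0.65 -0.09  0.15] twist [-0.03 -0.22  0.  ]
```

View pics/s6.png

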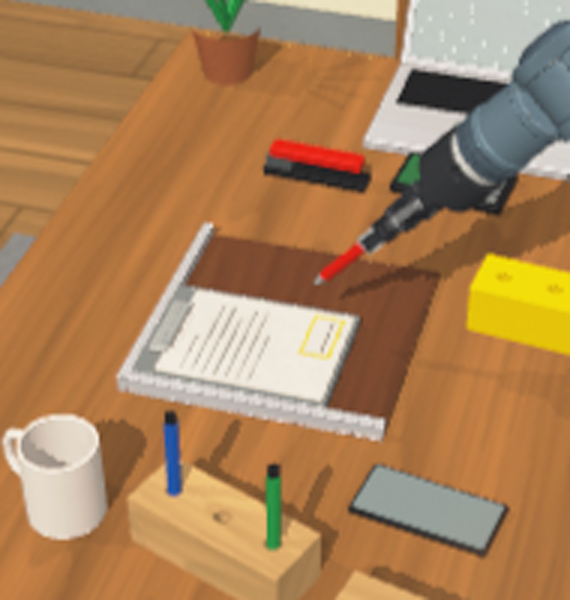

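The pen is held at a slant, with its tip at crop (318,283). That puts the tip at about (552,-72,98), 10 mm far and 7 cm above the paper, and joint 3 is at its limit. A slightly steeper slant brings it to the middle and lower.

```bash
python3 -m handwheel '{"xyz":[[0,0,0],[0,0,0],[0.08,-0.02,0.1],[0.1,-0.02,0.12],[0.1,-0.02,0.12],[0.05,-0.01,0.07],[0,0,0],[0,0,0]],"twist":[[0.08,0.4,0],[0.08,0.4,0],[0,0,0],[0,0,0],[0,0,0],[0,0,0],[0,0,0],[0,0,0]],"claw":[0,0,0,0,0,0,0,0]}'
python3 - <<'E'
from h import *
from scipy.spatial.transform import Rotation as Ro
o=status.get_obs(); z=Ro.from_euler('xyz',o['orientation']).as_matrix()[:,2]
print('pred tip',o['tool_pos']+117*z,'tilt',np.degrees(np.arccos(-z[2])),o['qpos'].round(3))
for n in('top','side'):
    p,d,i=grab(n); S=world(d,i); h=cv2.cvtColor(p,cv2.COLOR_BGR2HSV).astype(int)
    m=((h[...,0]<5)|(h[...,0]>172))&(h[...,1]>120)&(abs(S[...,0]-510)<90)&(abs(S[...,1]+70)<60)&(S[...,2]>50)
    q=S[m]; k=q[np.argsort(q[:,2])]; print(n,k[:8].mean(0).round(1),k[0].round(1))
    if n=='top':
        Q=S.reshape(-1,3); r_=Q[(abs(Q[:,2]-25)<5)&(Q[:,0]>540)&(Q[:,0]<700)&(Q[:,1]>-150)&(Q[:,1]<20)]; print('clip z',np.median(r_[:,2]),'right edge',np.percentile(r_[:,1],.5))
E
```

```text
clock: 27.5
tool_pos: [478.7, -65.4, 170.0]
orientation: [3.001, 0.574, 2.759]
ft_force: [-0.0, 0.1, 0.4]
width: 12.5
grip_force: 58.6
pred tip [543.21227133 -73.63980214  72.7051508 ] tilt 33.75375799675825 [-0.337 -0.157 -0.961  0.188  0.116  0.038]
top [529.3 -72.2 106. ] [534.5 -70.1  98.3]
clip z 25.345008842006564 right edge -118.57645810236026
side [533.5 -66.8  95.2] [533.2 -66.2  87.9]
```

Tip predicted at (543,-74,73): over the box's middle, 48 mm above the paper, at a 34° slant. The cameras agree, so I hand in.

```bash
python3 -m handwheel '{"xyz":[[0,0,0],[0,0,0],[0,0,0],[0,0,0],[0,0,0],[0,0,0],[0,0,0],[0,0,0]],"twist":[[0,0,0],[0,0,0],[0,0,0],[0,0,0],[0,0,0],[0,0,0],[0,0,0],[0,0,0]],"claw":[0,0,0,0,0,0,0,0]}'; python3 -c "
from rig import r
print(r.close_job())"
```

```text
clock: 28.6
tool_pos: [478.6, -65.3, 169.9]
orientation: [3.001, 0.574, 2.759]
ft_force: [0.2, -0.2, -0.2]
width: 12.5
grip_force: 58.6
the job is handed in; nothing more can be done
None
```

I handed the job in at 28.6 s, with no verdict shown: by my measurements the clipboard is flush against both lips and the red pen is held still at a 34° slant (short of the asked 40°, within the 25–60° allowed), its tip about 48 mm above the paper over the middle of the signature box.

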